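# Hold the vial adapter bore-up over the heater-shaker

## Robot

A 7-joint arm with a two-finger parallel gripper is mounted at the origin on the work surface. World frame = base frame: x ahead of the robot, y to its left, z up, the work surface at z = 0. Lengths are in m, angles in degrees, forces in N, time in s.
With the tool pointing down it reaches from about 0.425 to 0.875 m from the base axis. Payload 4.7 kg.
Tool frame: the origin (TCP) lies on the centre line of the jaws, within the pads' length; the fingertips stand 8 mm ahead of it and the grasp point (between the pads) lies 11 mm behind it; z points along the fingers, x is the direction in which the jaws open and shut, and the axes are right-handed (so a half turn about z gives the same grasp; the last joint's range is limited). The gripper opens to 87 mm and grips with 3 to 60 N. Pads are 19 mm wide; open, the fingers measure 117 mm over their backs; the gripper's body (75 mm by 190 mm) begins 51 mm behind the grasp point.
Start: joints at [68.36, 18.392, -4.016, 83.108, 1.295, 78.541, -3.26], TCP at [0.248, -0.601, 0.231] pointing down, gripper open.
Joint ranges: [-163.93, 163.93], [-17.29, 119.83], [-79.2, 71.16], [3.27, 140.29], [-89.18, 269.18], [5.43, 117.66], [-154.24, 154.24]. Speed limits (degrees/s): [147.25, 147.25, 180, 180, 180, 180, 180].

## Interface

Orientations are given as [roll, pitch, yaw] about the fixed x, y, z axes, in that order (R = Rz(yaw) Ry(pitch) Rx(roll)).
In Python, from cell import telemetry, read_camera, get_calibration, sign_off gives the robot as it stands. The module is installed in compiled form; this text tells all that it offers.
- The arm moves only by the tool carry_out, never from a script. Its arguments are lists of equal length, an entry for each row: "translation": the shift along the tool's x, y, z in cm, a list of three; "turn": the turn about the tool's z in rad; "gripper": the opening, from 0 (shut) to 1 (fully open). In form: {"translation": [[dx, dy, dz], ...], "turn": [turn, ...], "gripper": [gripper, ...]}. A call has 1 to 5 rows; each row is the pose to reach, as a shift and turn from the pose commanded when the call began, along the tool's axes at that moment; what a row does not reach only later rows make up. A row lasts 1/8 s, in which the tool goes at most 62.5 mm and 10.7 degrees, less where a joint would pass 70% of its speed; a pose out of reach is approached as far as the arm can. A call with a gripper value outside its range is refused whole. The fingers move at their own pace and stop on an object; "squeeze" is the grip in N (left out, the last holds). Time passes only in rows, so rows that repeat a pose let the fingers close. It gives the time, the measured TCP pose, the force and the opening at its end, in the units of the state.
- telemetry.get_obs(): the state, without advancing time (a new reading comes with each control period).
- read_camera(name): name is "scene" or "top" or "wrist"; returns the picture (384x512x3 uint8, red, green, blue); there is no depth.
- get_calibration(name): a dict with "fx", "fy", "cx", "cy" (pixels), "R" (3x3) and "t" (3): a world point X has camera coordinates R X + t. Camera axes: x right, y down, z forward; pixel columns grow to the right and rows downward; lengths in m; the calibration is good to about 2 mm. A picture is of the moment at which its call begins: read the wrist's pose just before it. get_calibration takes no time and is no camera call; for the wrist camera it gives the pose at the moment of the call.
- sign_off(): hands the job in, once; it reports no verdict.
The state is a dict: "time_s": time; "qpos": joint angles; "joint_velocities": joint speeds; "effort": joint torques, N m; "tool_pos": TCP position; "tool_rot": TCP orientation; "force": force on the tool from outside, world axes, zero at the start; "wrist_torque": the same for the moment, N m; "grip_width": finger opening in m.
Only numpy, scipy, OpenCV 4.12 (cv2) and the standard library are available. Lean on these libraries where they do the work, as an engineer would, in place of code of your own. Each camera call takes 0.05 s, during which the arm holds its last target.

## Task

The square aluminium vial adapter is lying on its side on the grey bench mat; from above its two ends look alike, but only one has the blind bore. Find which by eye or by feel, pick it up, turn it over so that the bore opens straight up, and finish while still holding it steady in the gripper, with its underside about a hand's breadth (10 cm) above the middle of the empty black plate nest on the heater-shaker, so that I can drop a vial into it. Leave everything else on the bench where it is.

Things in the scene. Friction and masses are not known exactly. Their poses are not given: they have to be found in the camera images.
- adapter: Bare aluminium block, 50 x 50 mm square, 66 mm long, about 0.35 kg, loose on its side on the mat (2 mm thick). One square end has a black-lined blind bore 30 mm wide, 50 mm deep; the other is plain. Origin: middle of the side it starts on, 25 mm below its centreline. x: along its length, out of the bore (level at the start, any heading); z: up at the start. Flat sides at y = +-25 mm to grip.
- adapter_mid (a point): Centre of the adapter's volume, on its centreline, 33 mm from either end; axes as the adapter's.
- bore_mouth (a point): Centre of the bore's mouth, in the plane of the open end, 33 mm along +x from adapter_mid; axes as the adapter's, so x points straight out of the bore.
- nest_centre (a point): Centre of the top face of the empty black plate nest on the heater-shaker, 62 mm above the bench. The nest plate is 106 x 148 mm (its x and y) with corner pegs 10 mm high, two small white bushings in its middle. z up.
- heater_shaker: The heater-shaker: white box 104 x 150 mm with a small display, fixed to the bench, carrying the empty black nest; 72 mm high over the pegs. Origin: centre of its underside.
- plate_nest: A lower black plate nest on four steel posts, fixed, 106 x 148 mm, 38 mm to its top face (48 mm over the pegs), occupied by the microplate; it may stand nearer or farther than the heater-shaker. Origin: centre of its underside.
- microplate: White 96-well microplate, 86 x 128 mm, 14 mm high, loose on the lower nest; leave it. Origin: centre of its underside.
- tube_adapter: Blue plastic adapter of like size, 50 x 50 x 66 mm, with a narrow bore, standing upright; not the one wanted, leave it. Origin: centre of its underside.
- vial: Glass vial with white cap, 28 mm wide, 61 mm high, standing; leave it. Origin: centre of its underside.
- tube_rack: Orange rack of capped tubes, 70 x 190 mm, 88 mm high; leave it. Origin: centre of its underside.
- reagent_bottle: Amber bottle with blue cap, 70 mm wide, 140 mm high, standing; leave it. Origin: centre of its underside.
- tip_box: Blue box of yellow pipette tips, 86 x 120 mm, 54 mm high; leave it. Origin: centre of its underside.
- hex_driver: Hand screwdriver, red handle, about 0.2 m long, lying on the bench; leave it. Origin: on its underside, x along its length.
Not all that is in view belongs to the job. Of the things like the microplate, leave any that is pink; of the rest the larger one is meant. Of the things that look like the adapter, the smaller one is meant.

How it is judged (in metres and radians):
On the way:
1. the adapter is picked up: held by the fingers, its middle more than 80 mm above the bench (height (world z) of adapter_mid above 0.08 m and contact force between the fingers and adapter above 1 N), for 0.2 s.
At the end, for the whole second after the job is handed in: Adapter held by the fingers and still, bore opening up within 0.2 rad of vertical, its centre within 40 mm of the middle of the empty nest seen from above, its underside 60 to 150 mm above the nest's face, touching neither nest nor the microplate (angle between adapter's own x axis and vertical below 0.2 rad and horizontal distance between adapter_mid and nest_centre below 0.04 m and z of bore_mouth in the frame of nest_centre between 0.126 and 0.216 m and contact force between the fingers and adapter above 1 N and contact force between adapter and heater_shaker below 0.1 N and contact force between adapter and plate_nest below 0.1 N and contact force between adapter and microplate below 0.1 N and linear speed of adapter below 0.02 m/s and angular speed of adapter below 0.15 rad/s); the arm keeps its last pose, push and grip.
It fails at once if another loose thing on the bench (microplate, blue adapter, vial, tube rack, bottle, tip box, driver) is moved more than 25 mm (distance of any of microplate, tube_adapter, vial, tube_rack, reagent_bottle, tip_box, hex_driver from where it was at the start of the episode above 0.025 m).
It also fails if it takes over 38 s, if anything falls off the work surface, if the arm or the gripper's body presses on something with over 40 N, if the wrist force passes 120 N, or if a joint passes its speed limit or range.

## Working session

There is one attempt and no reset: what is moved stays moved. The work goes in short steps, Python scripts to look and compute and a tool call to move; the robot and the scene stay as the last step left them, time stands still between calls to the robot, and variables do not carry over. Pictures are saved under pics/ and viewed, and the job is handed in when it is done.

Besides the shell and the picture viewer there is one more tool, called as a command line: name --pt "numbers of a row" for each row, then --argument value for the rest. carry_out: Moves the arm, as the interface text tells. Its arguments: {"type":"object","properties":{"translation":{"type":"array","items":{"type":"array","items":{"type":"number"}}},"turn":{"type":"array","items":{"type":"number"}},"gripper":{"type":"array","items":{"type":"number"}},"squeeze":{"type":"number"}},"required":["translation","turn","gripper"]}

```bash
mkdir -p pics; ls
python3 - <<'E'
from cell import telemetry, read_camera, get_calibration
import cv2
for n in ["scene","top","wrist"]:
    cv2.imwrite(f"pics/{n}0.png",cv2.cvtColor(read_camera(n),cv2.COLOR_RGB2BGR))
    c=get_calibration(n);print(n,c)
print(telemetry.get_obs())
E
```

```text
pics
scene {'fx': 355.12440156507887, 'fy': 355.12440156507887, 'cx': 253.79245508934696, 'cy': 184.53274078539397, 'R': array([[-0.52499716,  0.85094531, -0.01643364],
       [ 0.4581848 ,  0.26630331, -0.84802667],
       [-0.71724799, -0.45274123, -0.52969869]]), 't': array([ 0.300226  , -0.17186916,  1.42972789])}
top {'fx': 358.78307913560485, 'fy': 358.78307913560485, 'cx': 252.5592661874405, 'cy': 184.82572285112815, 'R': array([[-0.02130069, -0.99940149,  0.02725704],
       [-0.99125209,  0.0175594 , -0.13080884],
       [ 0.13025193, -0.02980492, -0.99103285]]), 't': array([-0.0466917 ,  0.51529476,  1.12195456])}
wrist {'fx': 320.8869466582684, 'fy': 320.8869466582684, 'cx': 256.2653046761824, 'cy': 192.08555239977423, 'R': array([[ 0.38225132, -0.92405735, -0.00139203],
       [-0.88725811, -0.36744877,  0.27884485],
       [-0.25818013, -0.10535372, -0.96033516]]), 't': array([-0.64911991, -0.03413972,  0.39023442])}
{'time_s': 0.15, 'qpos': array([68.35906057, 18.42928889, -4.01722286, 83.15792258,  1.29541568,
       78.5400439 , -3.25781341]), 'joint_velocities': array([ 0.02916002, -0.13106999,  0.00325917, -0.22122072,  0.01560348,
       -0.08520921,  0.01703535]), 'effort': array([ 6.72549122e-04, -4.91795218e+01, -4.04224042e-01, -3.12875390e+01,
       -6.39022747e-02,  4.05205472e-02,  1.20911409e-04]), 'tool_pos': array([ 0.24802896, -0.60039095,  0.22972124]), 'tool_rot': array([ 1.79995161e+02,  8.20108788e-02, -6.75458165e+01]), 'force': array([ 0.23616212, -0.02783562,  0.08094869]), 'wrist_torque': array([-0.0621345 , -0.03458749,  0.0173892 ]), 'grip_width': 0.0871202499027637}
```

View pics/scene0.png

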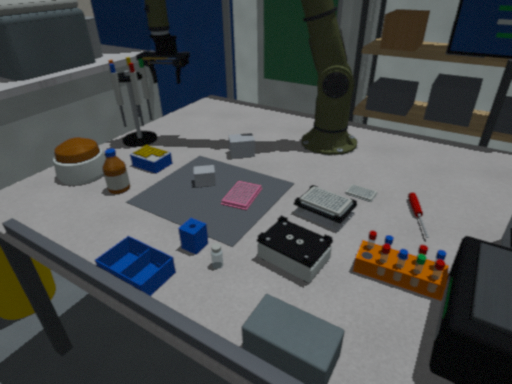

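View pics/top0.png

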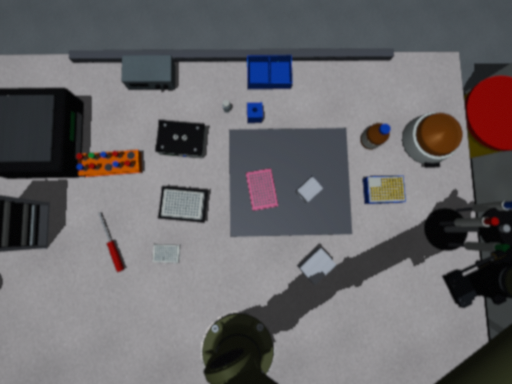

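View pics/wrist0.png

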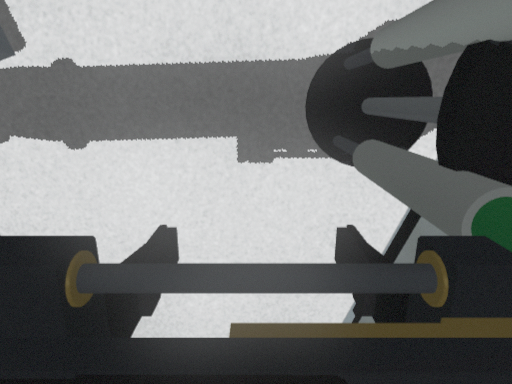

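The top view shows the small adapter on the mat at about (311,189), with the larger look-alike off the mat at (317,262). The empty black nest is at (182,138). The scene view shows the adapter at (204,176). Next I'll zoom in and measure.

```bash
cat > h.py <<'E'
import numpy as np, cv2
from cell import telemetry, read_camera, get_calibration
def ray(c,u,v,z):
    d=c['R'].T@np.array([(u-c['cx'])/c['fx'],(v-c['cy'])/c['fy'],1]); o=-c['R'].T@c['t']
    return o+d*(z-o[2])/d[2]
def proj(c,X):
    p=c['R']@np.asarray(X)+c['t']; return np.array([c['fx']*p[0]/p[2]+c['cx'],c['fy']*p[1]/p[2]+c['cy']])
E
python3 - <<'E'
from h import *
t=cv2.imread('pics/top0.png'); s=cv2.imread('pics/scene0.png'); c=get_calibration('top')
a=cv2.resize(t[165:215,285:345],None,fx=8,fy=8,interpolation=cv2.INTER_CUBIC)
b=cv2.resize(s[155:200,180:235],None,fx=8,fy=8,interpolation=cv2.INTER_CUBIC)
b=cv2.resize(b,(480,400)); cv2.imwrite('pics/z0.png',cv2.resize(np.hstack([a,b]),(800,333)))
g=cv2.cvtColor(t,cv2.COLOR_BGR2GRAY)
m=np.zeros_like(g); m[170:210,290:332]=(g[170:210,290:332]>150)*255
k,_=cv2.findContours(m,0,2); k=max(k,key=cv2.contourArea)
P=np.array([ray(c,u,v,0.052)[:2] for u,v in k[:,0].astype(float)]).astype(np.float32)
print('adapter',cv2.minAreaRect(P*1000))
print(cv2.boxPoints(cv2.minAreaRect(P*1000)))
hsv=cv2.cvtColor(t,cv2.COLOR_BGR2HSV)
m=np.zeros_like(g); m[110:170,148:215]=(g[110:170,148:215]<60)*255
k,_=cv2.findContours(m,0,2); k=max(k,key=cv2.contourArea)
P=np.array([ray(c,u,v,0.062)[:2] for u,v in k[:,0].astype(float)]).astype(np.float32)
print('nest',cv2.minAreaRect(P*1000))
for u,v in [(176,138),(184,137)]: print(ray(c,u,v,.064))
for n,u,v,z in [('pink',262,189,.01),('vial',227,106,.06),('blue',255,112,.066),('tip',384,189,.054),('bottle',377,135,.1),('lowplate',184,203,.052),('big',316,262,.06)]: print(n,ray(c,u,v,z))
E
```

```text
adapter ((496.44635009765625, -238.9766387939453), (41.408447265625, 58.20869064331055), 40.517086029052734)
[[ 461.7984  -230.30219]
 [ 499.61514 -274.55313]
 [ 531.0943  -247.6511 ]
 [ 493.27756 -203.40015]]
nest ((664.1421508789062, 166.87628173828125), (155.7192840576172, 108.29673767089844), 83.850830078125)
[0.66470649 0.18418279 0.064     ]
[0.66761544 0.15891129 0.064     ]
pink [ 0.50310716 -0.08824345  0.01      ]
vial [0.76988041 0.02134657 0.06      ]
blue [ 0.74659838 -0.06869987  0.066     ]
tip [ 0.4908268  -0.47600263  0.054     ]
bottle [ 0.65586073 -0.4472237   0.1       ]
lowplate [0.45830848 0.16009946 0.052     ]
big [ 0.26784021 -0.24624738  0.06      ]
```

View pics/z0.png

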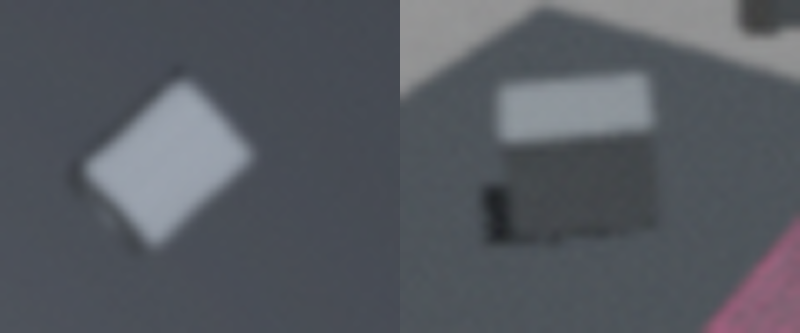

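Run:
```python
from h import *
from scipy.spatial.transform import Rotation as Ro
o=telemetry.get_obs(); c=get_calibration('wrist'); T=Ro.from_euler('xyz',o['tool_rot'],degrees=True).as_matrix()
print(T); print('cam in tool', T.T@(-c['R'].T@c['t']-o['tool_pos'])); print('cam axes in tool (cols)\n',T.T@c['R'].T)
# plan: tool yaw options, view
Ct=T.T@(-c['R'].T@c['t']-o['tool_pos']); A=T.T@c['R'].T
mid=np.array([.4965,-.239,.027]);ax=np.array([.65,-.76,0])
tops=get_calibration('top'); print('topcam',-tops['R'].T@tops['t'])
```

```text
[[ 3.81944139e-01 -9.24185200e-01 -6.24758867e-04]
 [-9.24184303e-01 -3.81944641e-01  1.29058123e-03]
 [-1.43135937e-03  8.44624023e-05 -9.99998972e-01]]
cam in tool [-0.0001968  -0.07632364 -0.153657  ]
cam axes in tool (cols)
 [[ 9.99999944e-01  3.08227927e-04  1.30452974e-04]
 [-3.32375271e-04  9.60359454e-01  2.78764431e-01]
 [-3.93587644e-05 -2.78764459e-01  9.60359503e-01]]
topcam [ 0.36365569 -0.02227226  1.18057161]
```

carry_out --pt "-6 0 0" --pt "-12 0 0" --pt "-16 -5 0" --pt "-19 -11 0" --pt "-22 -17 0" --turn '[0,0,-0.18,-0.36,-0.54]' --gripper '[1,1,1,1,1]'

```text
time_s: 0.78
tool_pos: [0.315, -0.3389, 0.2307]
tool_rot: [180.0, -0.0, -36.3]
force: [0.1, 0.0, 0.2]
grip_width: 0.0869
```

carry_out --pt "2 -6 1" --pt "4 -12 2.5" --pt "5.3 -17 4" --pt "5.3 -18.7 6" --pt "5.3 -18.7 7" --turn '[-0.18,-0.36,-0.54,-0.72,-0.9]' --gripper '[1,1,1,1,1]'

```text
time_s: 1.4
tool_pos: [0.4689, -0.2195, 0.1591]
tool_rot: [-179.9, 0.1, 15.5]
force: [-0.1, -0.8, -0.6]
grip_width: 0.0869
```

carry_out --pt "0 0 0" --pt "0 0 0" --pt "0 0 0" --pt "0 0 0" --turn '[-0.18,-0.36,-0.446,-0.446]' --gripper '[1,1,1,1]'

```text
time_s: 1.9
tool_pos: [0.4681, -0.222, 0.1603]
tool_rot: [-180.0, 0.0, 40.4]
force: [-0.2, -0.7, 0.3]
grip_width: 0.087
```

Run:
```python
from h import *
o=telemetry.get_obs(); print(o['tool_pos'],o['tool_rot'],o['qpos'],get_calibration('wrist'))
cv2.imwrite("pics/w1.png",cv2.cvtColor(read_camera('wrist'),cv2.COLOR_RGB2BGR))
```

```text
[ 0.46813366 -0.22203546  0.16029562] [-1.79976163e+02  1.41454933e-02  4.04489425e+01] [ 49.76945141   6.82857673 -29.03108633 106.0824656    3.56879775
  68.00666516  60.02044935] {'fx': 320.8869466582684, 'fy': 320.8869466582684, 'cx': 256.2653046761824, 'cy': 192.08555239977423, 'R': array([[ 7.60731869e-01,  6.49065852e-01, -7.37724833e-04],
       [ 6.23673429e-01, -7.30655156e-01,  2.77802982e-01],
       [ 1.79773406e-01, -2.11793681e-01, -9.60637788e-01]]), 't': array([-0.21193785, -0.46800643,  0.19170417])}
```

View pics/w1.png

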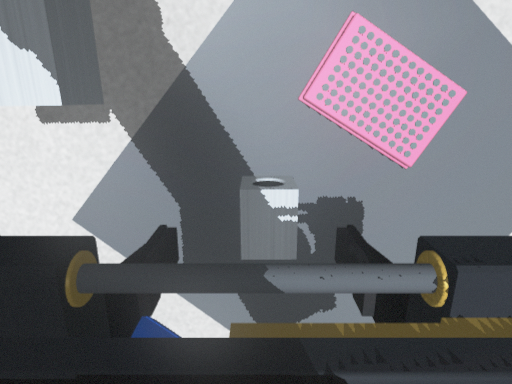

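Run:
```python
from h import *
w=cv2.imread('pics/w1.png'); cv2.imwrite('pics/w1z.png',cv2.resize(w[165:265,225:315],None,fx=6,fy=6,interpolation=cv2.INTER_CUBIC))
o=telemetry.get_obs(); c=get_calibration('wrist')
for p in [(241,188),(298,188),(241,178),(298,178),(243,258),(297,258)]: print(p,ray(c,*p,.052),ray(c,*p,.002))
# edges of left/right rim columns
```

```text
(241, 188) [ 0.45556006 -0.22723374  0.052     ] [ 0.46259041 -0.23934411  0.002     ]
(298, 188) [ 0.49230309 -0.19591723  0.052     ] [ 0.50634391 -0.20205249  0.002     ]
(241, 178) [ 0.45000074 -0.22053102  0.052     ] [ 0.45597038 -0.23136253  0.002     ]
(298, 178) [ 0.48641741 -0.18949414  0.052     ] [ 0.49933526 -0.19440389  0.002     ]
(243, 258) [ 0.49883513 -0.27657764  0.052     ] [ 0.51412225 -0.29810271  0.002     ]
(297, 258) [ 0.535974   -0.24491244  0.052     ] [ 0.55834712 -0.26039587  0.002     ]
```

View pics/w1z.png

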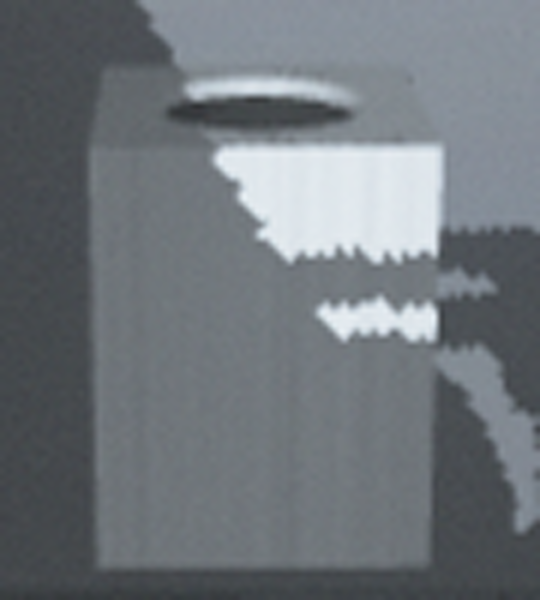

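The bore is clear: the ellipse at (268,183), on the end nearest the camera (bore axis heading ≈131°). Only yaw is available. So I'll grip lightly near the bore end, let the block pivot in the pads onto its plain end, then regrip.

carry_out --pt "1.1 0.7 5" --pt "1.1 0.7 10" --pt "1.1 0.7 13" --pt "1.1 0.7 14.4" --pt "1.1 0.7 14.4" --turn '[-0.015,-0.015,-0.015,-0.015,-0.015]' --gripper '[1,1,1,1,1]'

```text
time_s: 2.58
tool_pos: [0.481, -0.2201, 0.0162]
tool_rot: [-179.9, 0.0, 41.3]
force: [-0.5, 0.2, 0.6]
grip_width: 0.0869
```

carry_out --pt "0 0 0" --pt "0 0 0" --pt "0 0 0" --pt "0 0 0" --pt "0 0 0" --turn '[0,0,0,0,0]' --gripper '[0.5,0.4,0.4,0.4,0.4]' --squeeze 5

```text
time_s: 3.2
tool_pos: [0.4812, -0.2204, 0.0168]
tool_rot: [180.0, 0.0, 41.4]
force: [0.2, 0.7, 2.0]
grip_width: 0.0501
```

carry_out --pt "0 0.3 -0.6" --pt "0 0.6 -1.1" --pt "0 1.0 -1.6" --pt "0 1.5 -2.0" --pt "0 2.0 -2.4" --turn '[0,0,0,0,0]' --gripper '[0.4,0.4,0.4,0.4,0.4]'

```text
time_s: 3.82
tool_pos: [0.4947, -0.2356, 0.0408]
tool_rot: [180.0, 0.0, 41.4]
force: [-0.4, -0.6, -2.3]
grip_width: 0.05
```

Run:
```python
from h import *
o=telemetry.get_obs(); print(o['tool_pos'],o['force'],o['grip_width'])
w=cv2.cvtColor(read_camera('wrist'),cv2.COLOR_RGB2BGR); s=cv2.cvtColor(read_camera('scene'),cv2.COLOR_RGB2BGR)
cv2.imwrite("pics/w2.png",np.hstack([cv2.resize(w,(400,300)),cv2.resize(s[110:230,140:300],(400,300))]))
```

```text
[ 0.494726   -0.23558405  0.04078458] [-0.41971899 -0.5608189  -2.32317873] 0.050031297346052474
```

View pics/w2.png

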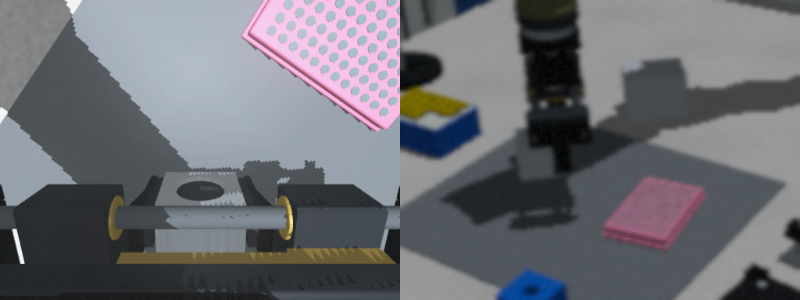

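carry_out --pt "0 0.5 -0.3" --pt "0 1.1 -0.6" --pt "0 2.0 -0.9" --pt "0 2.9 -1.1" --pt "0 4.0 -1.1" --turn '[0,0,0,0,0]' --gripper '[0.4,0.4,0.4,0.4,0.4]'

```text
time_s: 4.55
tool_pos: [0.5215, -0.266, 0.0517]
tool_rot: [180.0, -0.0, 41.4]
force: [-0.6, 0.2, -4.0]
grip_width: 0.0496
```

Run:
```python
from h import *
o=telemetry.get_obs(); print(o['tool_pos'],o['force'],o['grip_width'])
w=cv2.cvtColor(read_camera('wrist'),cv2.COLOR_RGB2BGR); s=cv2.cvtColor(read_camera('scene'),cv2.COLOR_RGB2BGR)
cv2.imwrite("pics/w3.png",np.hstack([cv2.resize(w,(400,300)),cv2.resize(s[110:230,140:300],(400,300))]))
```

```text
[ 0.52150157 -0.26596581  0.05172243] [-0.62440634  0.18230718 -3.96986712] 0.04957145812100055
```

View pics/w3.png

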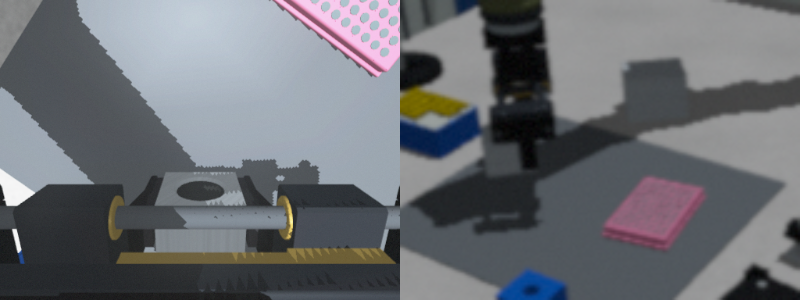

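The block tilted about 30°, then locked in the pads with its full weight (4 N) hanging. I'll lower it and ease the grip so it swings further.

carry_out --pt "0 0 0.6" --pt "0 0 0.6" --pt "0 0 0.6" --turn '[0,0,0]' --gripper '[0.4,0.4,0.4]' --squeeze 3

```text
time_s: 5.03
tool_pos: [0.5208, -0.265, 0.0455]
tool_rot: [-180.0, 0.0, 41.4]
force: [0.9, -1.1, -2.4]
grip_width: 0.05
```

```bash
cat > shot.py <<'E'
from h import *
import sys
o=telemetry.get_obs(); print(o['time_s'],o['tool_pos'],o['force'],o['grip_width'])
w=cv2.cvtColor(read_camera('wrist'),cv2.COLOR_RGB2BGR); s=cv2.cvtColor(read_camera('scene'),cv2.COLOR_RGB2BGR)
c=get_calibration('scene'); u,v=proj(c,o['tool_pos']).astype(int)
u=min(max(u,40),471);v=min(max(v,30),353)
cv2.imwrite(f"pics/{sys.argv[1]}.png",np.hstack([cv2.resize(w[150:360,106:386],(400,300)),cv2.resize(s[v-30:v+30,u-40:u+40],(400,300),interpolation=cv2.INTER_CUBIC)]))
E
python3 shot.py w4
```

```text
5.025 [ 0.52077396 -0.26504276  0.04545164] [ 0.88928807 -1.08937322 -2.4156999 ] 0.049988879340387406
```

View pics/w4.png

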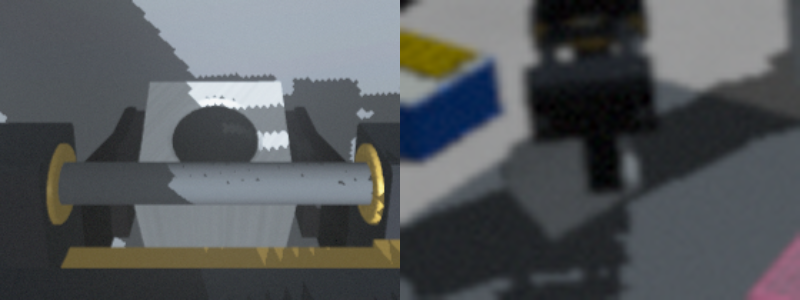

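carry_out --pt "0 0.5 -0.15" --pt "0 1.0 -0.3" --pt "0 1.5 -0.4" --pt "0 2.0 -0.5" --pt "0 2.8 -0.5" --turn '[0,0,0,0,0]' --gripper '[0.4,0.4,0.4,0.4,0.4]' --squeeze 3

```text
time_s: 5.75
tool_pos: [0.5402, -0.2871, 0.0511]
tool_rot: [179.9, -0.0, 41.4]
force: [-0.8, -0.3, 2.9]
grip_width: 0.0503
```

```bash
python3 shot.py w5
```

```text
5.75 [ 0.54019318 -0.28706327  0.05107698] [-0.84874534 -0.32906312  2.90585618] 0.05026881094787846
```

View pics/w5.png

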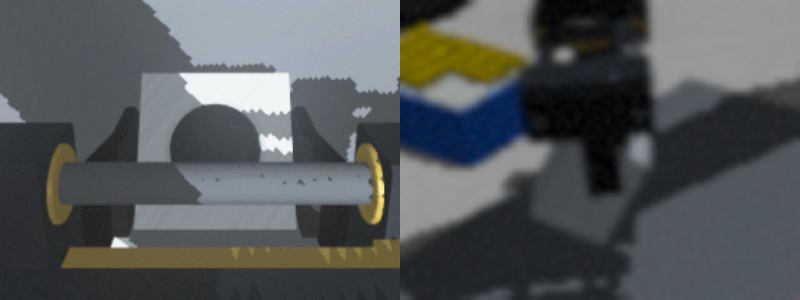

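carry_out --pt "0 0.6 0" --pt "0 1.2 0.1" --pt "0 1.8 0.2" --pt "0 2.4 0.3" --pt "0 3.0 0.4" --turn '[0,0,0,0,0]' --gripper '[0.4,0.4,0.4,0.4,0.4]' --squeeze 3

```text
time_s: 6.48
tool_pos: [0.559, -0.3086, 0.0456]
tool_rot: [-179.9, 0.0, 41.4]
force: [-1.0, 0.6, -3.2]
grip_width: 0.0499
```

```bash
python3 shot.py w6
```

```text
6.475 [ 0.55902896 -0.30856994  0.04559653] [-1.0029554   0.5660075  -3.16803918] 0.04990558327249052
```

View pics/w6.png

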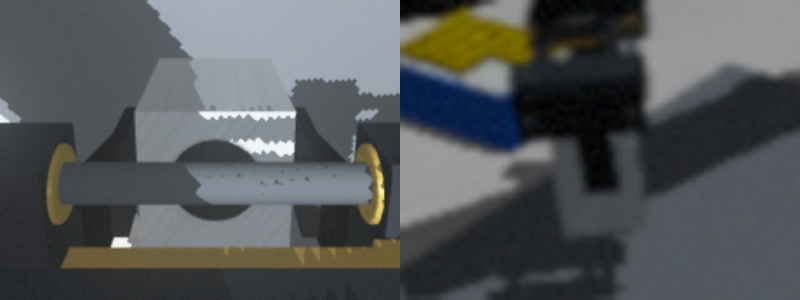

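carry_out --pt "0 0 0" --pt "0 0 0" --pt "0 0 0" --pt "0 0 0" --turn '[0,0,0,0]' --gripper '[0.8,0.8,0.8,0.8]'

```text
time_s: 7.08
tool_pos: [0.5593, -0.3088, 0.0468]
tool_rot: [180.0, 0.0, 41.4]
force: [0.2, 0.6, 0.7]
grip_width: 0.0689
```

```bash
python3 shot.py w7
python3 - <<'E'
from h import *
o=telemetry.get_obs();cv2.imwrite('pics/w7f.png',cv2.cvtColor(read_camera('wrist'),cv2.COLOR_RGB2BGR))
E
```

```text
7.075 [ 0.55931385 -0.30884989  0.04679928] [0.19862328 0.6199724  0.71394339] 0.06886292158158838
```

View pics/w7.png

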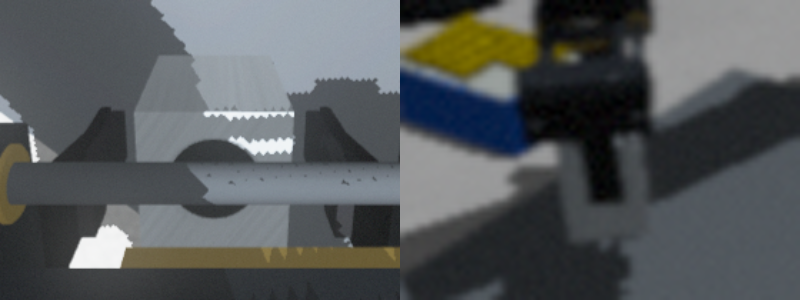

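View pics/w7f.png

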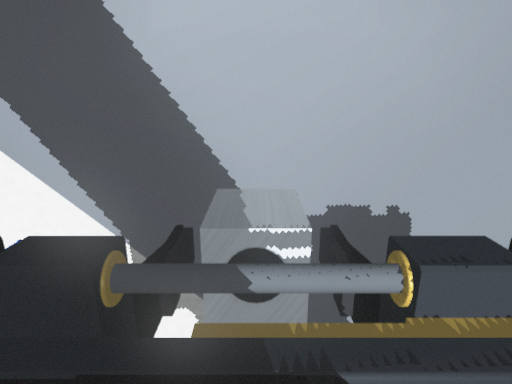

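Run:
```python
from h import *
o=telemetry.get_obs(); c=get_calibration('wrist')
y=np.array([.661,-.750]);x=np.array([.750,.661])
for n,p,z in [('botL',(218,189),.002),('botR',(296,189),.002),('topL',(201,228),.068),('topR',(308,228),.068),('backL',(200,322),.068),('backR',(309,322),.068),('bore',(257,275),.068)]:
    X=ray(c,*p,z)[:2]-o['tool_pos'][:2]; print(n,'toolx,y mm',(X@x*1000).round(1),(X@y*1000).round(1))
```

```text
botL toolx,y mm -24.5 -21.1
botR toolx,y mm 25.5 -21.1
topL toolx,y mm -24.5 -21.6
topR toolx,y mm 23.0 -21.6
backL toolx,y mm -27.3 27.6
backR toolx,y mm 25.7 27.6
bore toolx,y mm 0.4 1.9
```

The block is standing upright: its bottom and top front edges agree to within 1 mm, and it is about 2.5 mm off-centre along tool y. I'll regrip it lower and firmly.

carry_out --pt "0 0.25 0.7" --pt "0 0.25 1.4" --pt "0 0.25 1.4" --turn '[0,0,0]' --gripper '[0.8,0.8,0.8]'

```text
time_s: 7.6
tool_pos: [0.5601, -0.3103, 0.0313]
tool_rot: [-179.9, 0.0, 41.4]
force: [0.1, -0.3, -0.2]
grip_width: 0.0696
```

carry_out --pt "0 0 0" --pt "0 0 0" --pt "0 0 0" --pt "0 0 0" --turn '[0,0,0,0]' --gripper '[0.4,0.4,0.4,0.4]' --squeeze 30

```text
time_s: 8.1
tool_pos: [0.561, -0.3109, 0.0328]
tool_rot: [180.0, 0.0, 41.4]
force: [-0.3, -0.2, 0.2]
grip_width: 0.05
```

carry_out --pt "0 0 -3" --pt "0 0 -7" --pt "0 0 -12" --pt "0 0 -16" --pt "0 0 -17" --turn '[0,0,0,0,0]' --gripper '[0.4,0.4,0.4,0.4,0.4]'

```text
time_s: 8.72
tool_pos: [0.5621, -0.311, 0.2051]
tool_rot: [179.8, -0.1, 41.4]
force: [-0.1, -0.5, -3.7]
grip_width: 0.0498
```

```bash
python3 shot.py w8
python3 - <<'E'
from h import *
o=telemetry.get_obs();print(o['qpos'])
E
```

```text
8.725 [ 0.56212641 -0.31104412  0.20506448] [-0.06824675 -0.54749094 -3.67844364] 0.04981678854545174
[ 47.95596267  20.24618217 -27.18827923  85.96447415   9.39443862
  76.03641927  61.30970141]
```

View pics/w8.png

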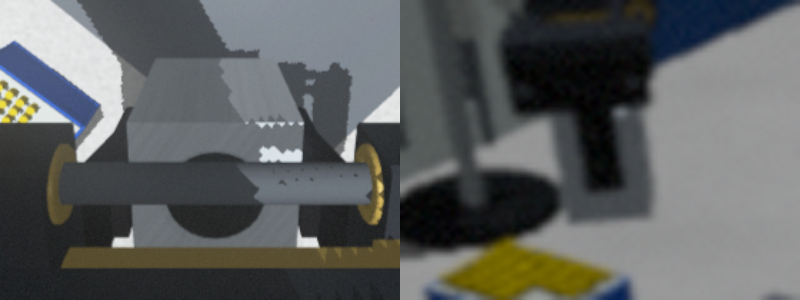

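carry_out --pt "2 -1.5 0" --pt "6 -4.4 0" --pt "10.5 -7.7 0" --pt "15 -11 0" --pt "19.5 -14.4 0" --turn '[0,0,0,0,0]' --gripper '[0.4,0.4,0.4,0.4,0.4]'

```text
time_s: 9.45
tool_pos: [0.6107, -0.0722, 0.1992]
tool_rot: [-179.8, 0.2, 41.3]
force: [0.9, -0.2, -3.2]
grip_width: 0.0498
```

carry_out --pt "5 -3.7 0" --pt "10 -7.4 0" --pt "14.5 -10.7 0.3" --pt "18 -13.3 0.8" --pt "19.6 -14.5 1" --turn '[0,0,0,0,0]' --gripper '[0.4,0.4,0.4,0.4,0.4]'

```text
time_s: 10.07
tool_pos: [0.6612, 0.1683, 0.1888]
tool_rot: [-179.8, 0.2, 41.6]
force: [0.7, -0.2, -3.3]
grip_width: 0.0498
```

carry_out --pt "0 0 0" --pt "0 0 0" --pt "0 0 0" --turn '[0,0,0]' --gripper '[0.4,0.4,0.4]'

```text
time_s: 10.45
tool_pos: [0.6638, 0.1617, 0.1925]
tool_rot: [179.9, 0.1, 41.2]
force: [0.0, -0.2, -2.9]
grip_width: 0.0498
```

```bash
python3 shot.py w9
python3 - <<'E'
from h import *
o=telemetry.get_obs();print(o['qpos'],o['tool_pos'],o['tool_rot'])
for n in ['scene','top']: cv2.imwrite(f'pics/{n}9.png',cv2.cvtColor(read_camera(n),cv2.COLOR_RGB2BGR))
c=get_calibration('wrist'); y=np.array([.661,-.750]);x=np.array([.750,.661])
E
```

```text
10.45 [0.66382715 0.16172497 0.19248546] [ 0.0064556  -0.21624663 -2.8578344 ] 0.04981959249068677
[ 10.48847545  27.85752707 -37.22658519  79.68393103  16.85998412
  78.00649204  14.22373261] [0.66371797 0.16267937 0.19282156] [1.79939710e+02 1.08468601e-02 4.12265908e+01]
```

View pics/w9.png

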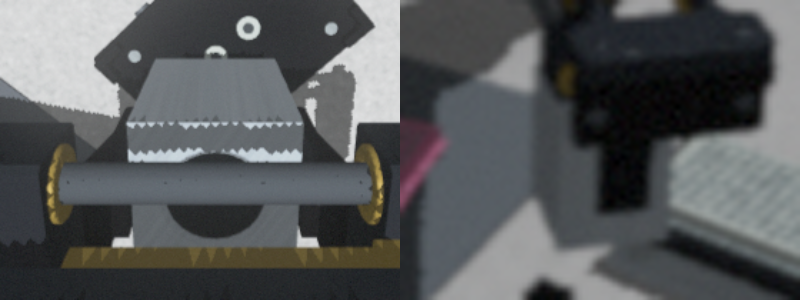

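View pics/scene9.png

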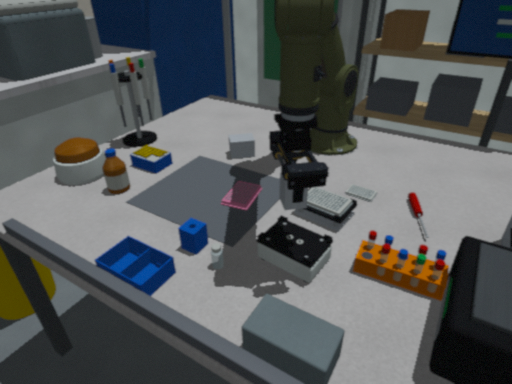

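View pics/top9.png

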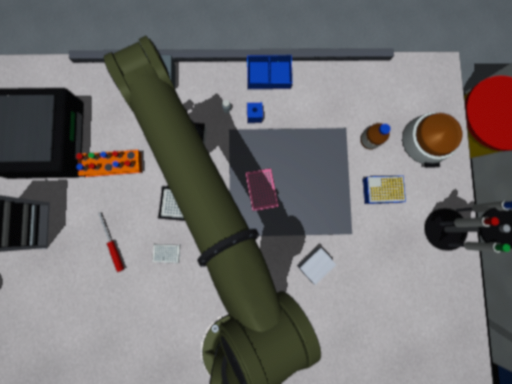

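Run:
```python
from h import *
c=get_calibration('wrist'); s=get_calibration('scene')
for p in [(279.6,168.9),(256.5,187)]: print('wrist bushing',ray(c,*p,.062))
for p in [(106+134*.7,150+57*.7),(106+331*.7,150+29*.7)]: print('corner peg?',ray(c,*p,.072))
for p in [(291,240),(299,240)]: print('scene',ray(s,*p,.062))
print(proj(s,[.666,.1715,.062]),proj(s,[.664,.162,.162]),proj(s,[.664,.162,.228]))
w=cv2.imread('pics/scene0.png');cv2.imwrite('pics/nz.png',cv2.resize(w[210:285,250:340],None,fx=7,fy=7,interpolation=cv2.INTER_CUBIC))
```

```text
wrist bushing [0.66892711 0.18936339 0.062     ]
wrist bushing [0.66444102 0.16283714 0.062     ]
corner peg? [0.62654373 0.12960383 0.072     ]
corner peg? [0.70591378 0.22305785 0.072     ]
scene [0.6765761  0.16864365 0.062     ]
scene [0.66702934 0.18479618 0.062     ]
[294.09051688 237.86137972] [292.60737808 201.57826572] [293.88713895 176.18804495]
```

View pics/nz.png

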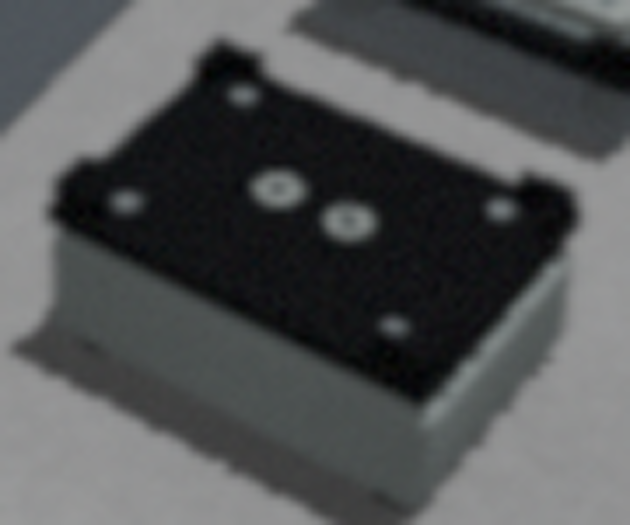

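The wrist and scene views put the nest centre at about (0.666, 0.174), so the block is about 12 mm off. I'll make a small correction and let it settle.

carry_out --pt "0.4 -0.4 0" --pt "0.9 -0.8 0" --pt "0.9 -0.8 0" --pt "0.9 -0.8 0" --pt "0.9 -0.8 0" --turn '[0,0,0,0,0]' --gripper '[0.4,0.4,0.4,0.4,0.4]'

```text
time_s: 11.28
tool_pos: [0.6649, 0.1763, 0.1924]
tool_rot: [180.0, 0.0, 41.4]
force: [0.2, -0.4, -3.7]
grip_width: 0.05
```

carry_out --pt "0 0 0" --pt "0 0 0" --pt "0 0 0" --pt "0 0 0" --turn '[0,0,0,0]' --gripper '[0.4,0.4,0.4,0.4]'

```text
time_s: 11.78
tool_pos: [0.6648, 0.1765, 0.1925]
tool_rot: [180.0, 0.0, 41.4]
force: [0.4, -0.4, -2.4]
grip_width: 0.0497
```

```bash
python3 shot.py w10
python3 - <<'E'
from h import *
o=telemetry.get_obs();print(o['tool_pos'],o['tool_rot'],abs(o['joint_velocities']).max())
w=cv2.cvtColor(read_camera('wrist'),cv2.COLOR_RGB2BGR);cv2.imwrite('pics/w10f.png',w)
E
```

```text
11.775 [0.66482914 0.17653104 0.19252159] [ 0.39316164 -0.35184743 -2.42583311] 0.04965503099883864
[0.66480776 0.17653705 0.19250982] [1.79996566e+02 5.55134231e-03 4.13690956e+01] 0.10007650350237086
```

View pics/w10f.png

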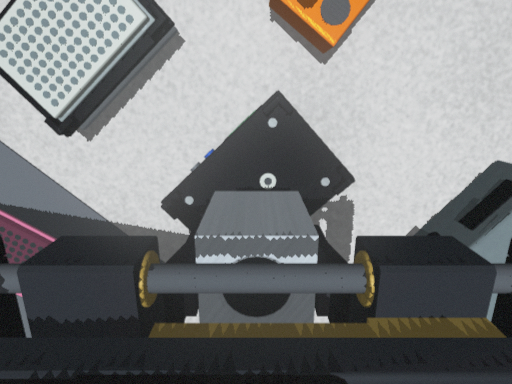

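View pics/w10.png

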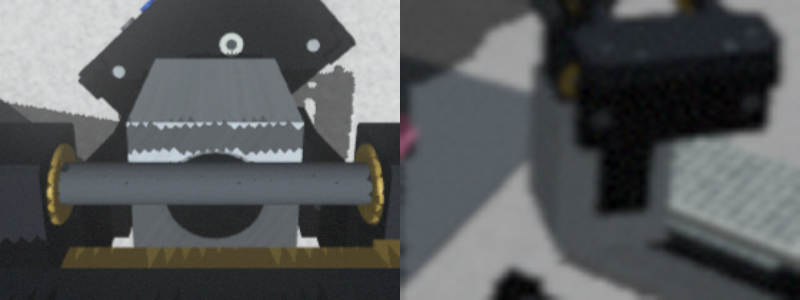

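Run:
```python
from h import *
from cell import sign_off
o=telemetry.get_obs(); c=get_calibration('wrist')
y=np.array([.661,-.750]);x=np.array([.750,.661])
for n,p,z in [('botL',(216,192),.162),('botR',(297,192),.162),('topL',(196,236),.228),('topR',(316,236),.228)]:
    X=ray(c,*p,z)[:2]-o['tool_pos'][:2]; print(n,(X@x*1000).round(1),(X@y*1000).round(1))
print(ray(c,268,181,.062))
print(sign_off())
```

```text
botL -24.0 -23.2
botR 24.3 -23.2
topL -24.0 -24.0
topR 23.9 -24.0
[0.66968786 0.1871674  0.062     ]
the job is handed in; nothing more can be done
None
```

The adapter is held in the gripper over the middle of the heater-shaker nest with its bore opening straight up, and I have handed the job in. It took about 12 s of the 38 s allowed.

- **Finding the bore:** the wrist camera showed it on the end nearer the camera, facing roughly toward the robot's left.
- **Turning it over:** the tool can only point down, so I gripped the bore end lightly and let the block pivot in the pads against the mat. It stuck at about 30° until I eased the grip to 3 N. Once it stood upright on its plain end, I regripped it at 30 N and carried it to the nest.

Last checks before handing in:
- **Verticality:** the block's top and bottom front edges line up to about 1 mm, so the tilt is around 1°.
- **Position:** the tool is at (0.665, 0.177) m. The nest centre measures about (0.666, 0.174) m, but the individual estimates differ by a few millimetres.
- **Height:** the underside is about 10 cm above the nest's face, worked out from the grip height rather than measured directly.
- **Grip:** the opening is 49.7 mm and the arm is still. The vertical force read 2.4 to 3.7 N, against 3.4 N expected for the block's weight.

I kept the arm clear of the other things. They looked unmoved in the last pictures, but I did not measure their positions again. I also could not see the far end of the adapter, so I took it to be plain.

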